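# Sweep the pipette cases into the bay with the cover's straightedge, then fit the cover

## Robot

A 6-joint arm with a two-finger parallel gripper is mounted at the origin on the work surface; the furniture and walls round the work are solid. World frame = base frame: x ahead of the robot, y to its left, z up, the work surface at z = 0. Lengths are in mm, angles in rad, forces in N, time in s.
With the tool pointing down it reaches from about 350 to 1000 mm from the base axis. Payload 7.1 kg.
Tool frame: the origin (TCP) lies at the very end of the fingers, on their centre line; the grasp point (between the pads) lies 19 mm behind it (grasp_offset is the z of the grasp point in the tool frame, in mm); z points along the fingers, y is the line along which they close (so a half turn about z gives the same grasp; the last joint's range is limited). The gripper opens to 85 mm and grips with 20 to 120 N. Pads are 22 mm wide; open, the fingers measure 114 mm over their backs; the gripper's body (76 mm by 85 mm) begins 54 mm behind the grasp point. The pads swing forward as they close: fully open they stand 13 mm farther back than shut.
Start: joints at [1.24, 0.423, 1.63, -0, 1.089, -0.019], TCP at [191.701, 594.858, 231.319] pointing down, gripper open.
Joint ranges: [-3, 3], [-0.9, 2.11], [0.09, 2.58], [-1.31, 4.45], [0.11, 2.69], [-2.54, 2.54]. Speed limits (rad/s): [2.39, 2.39, 3.01, 3.14, 3.14, 3.14].

## Interface

Orientations are given as a rotation vector (axis times angle).
In Python, from cell import * gives the robot as it stands. Calls block until the motion is done:
- move_to(position, orientation): joint-space move of the TCP to a pose.
- line_to(position, ori=None, rate=150): straight line of the TCP; ori=None keeps the orientation; rate is the mean speed in mm/s.
- set_joints(angles): joint-space move.
- command_gripper(opening): opening from 0.0 (shut) to 1.0 (fully open); the grip force is fixed at half the most; returns when the fingers have stopped.
- hold(seconds).
- ik(position, orientation): joint angles nearest the present ones, or None.
- grab_frame(name): name is "scene" or "top" or "wrist"; returns the picture (384x512x3 uint8, red, green, blue); there is no depth.
- camera_params(name): a dict with "fx", "fy", "cx", "cy" (pixels), "k1" (the pictures are not rectified: a ray, as slopes to the right and down, at radius r is drawn at 1 + k1 r^2 times it, then the intrinsics apply), "R" (3x3) and "t" (3): a world point X has camera coordinates R X + t; the wrist camera has in their place "tool_from_camera" (4x4, takes a point from camera to tool coordinates, whose origin is the TCP and whose axes are the flange's). Camera axes: x right, y down, z forward; pixel columns grow to the right and rows downward; lengths in mm; the calibration is good to about 2 mm. A picture is of the moment at which its call begins: read the wrist's pose just before it. camera_params takes no time and is no camera call.
A pose or a line that the arm cannot do raises IKError and nothing moves.
- close_job(): hands the job in; it is judged then, once.
Readings, each from a call of its own:
- current_time_s(): time.
- current_joint_pos(): joint angles.
- current_joint_velocities(): joint speeds.
- current_joint_efforts(): joint torques, N m.
- current_position(): TCP position.
- current_tool_rot(): TCP orientation.
- current_contact_force(): force on the tool from outside, world axes, zero at the start.
- current_wrist_torque(): the same for the moment, N m.
- current_width(): opening from 0.0 (shut) to 1.0 (fully open).
- current_grasp_force(): force on a finger pad.
Only numpy, scipy, OpenCV 4.12 (cv2) and the standard library are available. Lean on these libraries where they do the work, as an engineer would, in place of code of your own. Each camera call takes 0.05 s, during which the arm holds its last target. There are 200 camera calls.

## Task

Take the blue cover by its black grip and, using its straight aluminium edge as a pusher, gather the three pipette cases into one row and push them together fully home against the back wall of the white bay, without the hand touching a case. Then put the cover down on the table and let go, take it again the other way round so that its two tongues point at the bay, hook the tongues at a tilt under the lip along the back of the bay, swing the cover down until it lies flat on the bay's arms behind the two blue stops, and let go. Leave the cases home in the bay, and leave the two bottles and the eyepiece where they stand.

Things in the scene. Friction and masses are not known exactly. Their poses are not given: they have to be found in the camera images.
- bay: White sheet-metal bay, fixed. Origin on the table at the mid foot of its back wall's INNER face; +x points out through the back wall, so cases are pushed in along +x, y across, z up. Side walls: inner faces y = +-90 mm, x = -31 to 0 mm, 33 mm high. An arm along each side, x = -90 to 0, y = 55 to 96 mm either side, z = 33 to 38 mm; cases and the flat cover pass beneath.
- bay_mouth (a point): Middle of the bay's mouth on the table: bay x = -70 mm. From x = -31 mm to here the side walls flare outward at 25 deg as a funnel, inner faces to about y = +-108 mm here.
- bay_seat (a point): Where the centre of the cover's underside lies when seated: bay x = -43, y = 0, z = 38 mm, level with the arms' tops, the tongues toward bay +x. Play about 4 mm each way along x, 6 mm along y (between the arms' outer rims, inner faces at y = +-81 mm, tops at z = 46 mm).
- bay_stops (a point): Midway between the two blue stops at the front ends of the arms, at their top: bay x = -82, z = 46 mm. The stops run x = -88 to -82 mm and stand 8 mm above the arms; the seated cover's straight edge lies behind them at about x = -78 mm.
- bay_slot (a point): Middle of the mouth of the slot that runs along the top of the back wall for the tongues, open toward bay -x: bay x = 0, z = 43.5 mm. Its floor is z = 38, its roof (the lip's underside) z = 49, its closed end x = 12 mm; the lip covers x = 0 to 18 mm, top z = 54 mm. Seated tongue tips lie at about x = 8 mm.
- cover: Blue plate, loose, 0.25 kg, 70 (x) by 150 (y) by 12 mm, lying flat, origin at the centre of its underside, z up. Its +x edge (x = 35 mm), bright aluminium, is the straight edge; it faces roughly toward cases and bay at the start. Two aluminium tongues stick out at -x. Mid-top stands a black block grip, 20 (x) by 50 (y) mm, from z = 12 to 48 mm.
- edge_mid (a point): Middle of the cover's straight aluminium edge: cover x = +35, y = 0, z = 6 mm.
- tongue_tip (a point): Midway between the tips of the cover's two tongues: cover x = -51, y = 0, z = 2.5 mm. The tongues are 30 mm wide, at y = +-45 mm, 5 mm thick, flush with the underside, and reach 16 mm out from the plate's edge at x = -35 mm.
- case_1: Pipette case, a closed box with grey base and white lid, 44 mm (x) by 60 mm (y) by 30 mm high, about 0.09 kg, loose; origin at the centre of its underside. It stands before the bay's mouth, its length roughly along the push direction; home, its length lies along the bay's x, its centre at bay x = -30 mm.
- case_2: Pipette case, a closed box with grey base and white lid, 44 mm (x) by 60 mm (y) by 30 mm high, about 0.09 kg, loose; origin at the centre of its underside. It stands before the bay's mouth, its length roughly along the push direction; home, its length lies along the bay's x, its centre at bay x = -30 mm.
- case_3: Pipette case, a closed box with grey base and white lid, 44 mm (x) by 60 mm (y) by 30 mm high, about 0.09 kg, loose; origin at the centre of its underside. It stands before the bay's mouth, its length roughly along the push direction; home, its length lies along the bay's x, its centre at bay x = -30 mm.
- medium_bottle: Bystander: pink bottle with a blue cap, 46 mm across, 98 mm tall, origin under its centre.
- oil_bottle: Bystander: cream bottle with a yellow cap, 55 mm across, 118 mm tall, origin under its centre.
- eyepiece: Bystander: loose black microscope eyepiece, 41 mm across, 52 mm tall, origin under its centre, standing to the right of the bay.
Mind the look-alikes: they are no part of the job. What is shaped like the case_2 but red is not meant.

How it is judged (in metres and radians):
On the way, in this order (a step that is already met when the one before it is completed fails the run):
1. with the cover held low over the table, the three cases are gathered in one row along its straight edge (all within about 10 mm of it) in front of the bay (contact force between the fingers and cover above 1 N and height (world z) of cover below 0.02 m and x of case_1 in the frame of cover between 0.055 and 0.076 m and x of each of case_1, case_2, case_3 in the frame of bay below -0.045 m and x of case_2 in the frame of cover between 0.055 and 0.076 m and x of case_3 in the frame of cover between 0.055 and 0.076 m), for 0.1 s.
2. with the cover still held low, the three cases are home against the bay's back wall (within 7 mm), square to it (within 0.12 rad) and upright (contact force between the fingers and cover above 1 N and height (world z) of cover below 0.02 m and x of each of case_1, case_2, case_3 in the frame of bay above -0.037 m and y of case_1 in the frame of bay between -0.073 and 0.073 m and angle between the y axis of each of case_1, case_2, case_3 and the x axis of bay, either way round below 0.12 rad and angle between each of case_1, case_2, case_3's own z axis and vertical below 0.1 rad and y of case_2 in the frame of bay between -0.073 and 0.073 m and y of case_3 in the frame of bay between -0.073 and 0.073 m), for 0.1 s.
3. the cover is put down flat on the table and let go (contact force between the fingers and cover below 0.1 N and height (world z) of cover below 0.006 m and angle between cover's own z axis and vertical below 0.05 rad and linear speed of cover below 0.02 m/s), for 0.2 s.
4. the tongues are under the lip while the cover is tilted by more than 0.08 rad (angle between cover's own z axis and vertical above 0.08 rad and x of tongue_tip in the frame of bay between 0.002 and 0.014 m and z of tongue_tip in the frame of bay between 0.037 and 0.049 m), for 0.05 s.
At the end, for the whole second after the job is handed in: The cover lies flat (0.05 rad), at rest and let go on the bay's arms (underside 35 to 41 mm high), centred within 10 mm, tongues at least 2 mm under the lip, straight edge behind the stops; all three cases upright in the bay, within 7 mm of its back wall and 0.12 rad of square to it (angle between cover's own z axis and vertical below 0.05 rad and z of cover in the frame of bay between 0.035 and 0.041 m and x of tongue_tip in the frame of bay above 0.002 m and x of edge_mid in the frame of bay between -0.084 and -0.07 m and y of cover in the frame of bay between -0.01 and 0.01 m and linear speed of cover below 0.02 m/s and contact force between the fingers and cover below 0.1 N and x of each of case_1, case_2, case_3 in the frame of bay above -0.037 m and y of case_1 in the frame of bay between -0.073 and 0.073 m and angle between the y axis of each of case_1, case_2, case_3 and the x axis of bay, either way round below 0.12 rad and angle between each of case_1, case_2, case_3's own z axis and vertical below 0.1 rad and y of case_2 in the frame of bay between -0.073 and 0.073 m and y of case_3 in the frame of bay between -0.073 and 0.073 m); the robot touches nothing.
It fails at once if the hand touches a pipette case (contact force between any of the fingers, the arm and case_1 above 0.5 N or contact force between any of the fingers, the arm and case_2 above 0.5 N or contact force between any of the fingers, the arm and case_3 above 0.5 N).
It fails at once if a pipette case is tipped over (angle between any of case_1, case_2, case_3's own z axis and vertical above 0.5 rad).
It fails at once if a bottle or the eyepiece is moved by more than 20 mm (distance of any of medium_bottle, oil_bottle, eyepiece from where it was at the start of the episode above 0.02 m).
It also fails if it takes over 66 s, if anything falls off the work surface, if the arm or the gripper's body presses on something with over 40 N, if the wrist force passes 120 N, or if a joint passes its speed limit or range.

## Working session

There is one attempt and no reset: what is moved stays moved. The work goes in short steps, each a Python script; the robot and the scene stay as the last script left them, time stands still between calls to the robot, and variables do not carry over. Pictures are saved under pics/ and viewed, at most 11 in all, crops included, and the job is handed in when it is done.

```bash
mkdir -p pics; ls; python3 - <<'E'
from cell import *
import cv2,numpy as np
for n in("scene","top"):
    f=grab_frame(n); cv2.imwrite(f"pics/{n}0.png",f[:,:,::-1]); p=camera_params(n); print(n,p)
print(camera_params("wrist"))
print(current_tool_rot(),current_time_s())
E
```

```text
pics
scene {'fx': 457.6739542823616, 'fy': 457.6739542823616, 'cx': 253.39199829577433, 'cy': 183.63816900453452, 'k1': -0.17962064447393594, 'R': array([[ 6.47685202e-01, -7.61908009e-01,  2.56991352e-04],
       [-4.56711756e-01, -3.88512933e-01, -8.00294991e-01],
       [ 6.09851007e-01,  5.18221852e-01, -5.99606422e-01]]), 't': array([-356.43897281,  283.8505531 ,  939.69579459])}
top {'fx': 429.14178840524283, 'fy': 429.14178840524283, 'cx': 256.7707371718105, 'cy': 195.10741928161397, 'k1': -0.13278649352536376, 'R': array([[ 1.10673907e-02, -9.99937106e-01,  1.81568458e-03],
       [-9.96577305e-01, -1.11789302e-02, -8.19066942e-02],
       [ 8.19218401e-02, -9.02976663e-04, -9.96638348e-01]]), 't': array([ -39.0258336 ,  513.79462691, 1349.55352355])}
{'fx': 344.42135324110234, 'fy': 344.42135324110234, 'cx': 260.4707979845128, 'cy': 192.25728473524194, 'k1': -0.06917749550003154, 'tool_from_camera': array([[ 3.62377389e-04, -9.59926938e-01, -2.80250143e-01,
         7.10296049e+01],
       [ 9.99999843e-01,  4.67556889e-04, -3.08449872e-04,
         5.72869148e-01],
       [ 4.27122226e-04, -2.80249987e-01,  9.59926957e-01,
        -1.42010085e+02],
       [ 0.00000000e+00,  0.00000000e+00,  0.00000000e+00,
         1.00000000e+00]])}
[-4.87737404e-01 -3.10325342e+00  2.19358475e-03] 0.1
```

View pics/top0.png

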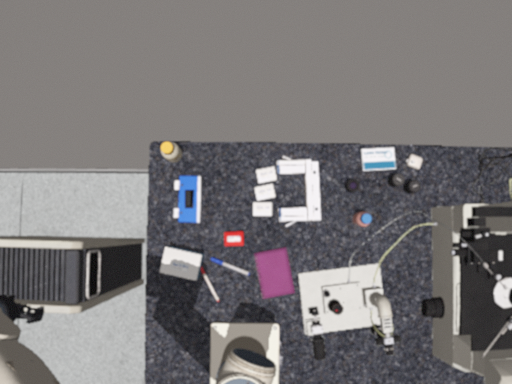

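View pics/scene0.png

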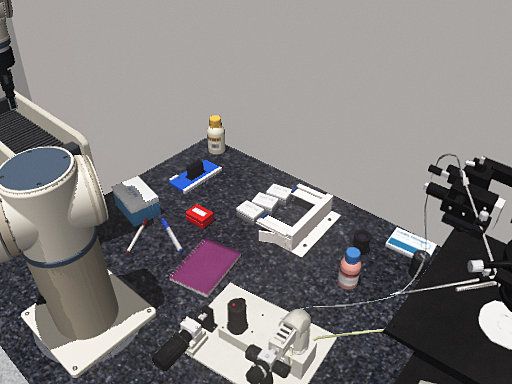

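Candidates: the cover is the blue plate at top (190,199). Blue look-alikes are the blue/white boxes at (182,263) and (379,159). The cases are three white boxes at (266,174), (264,192) and (262,209); the red box at (234,239) is the look-alike. The bay is at (300,190) with its mouth to the left. The eyepiece is near (352,185).

```bash
cat > h.py <<'E'
from cell import *
import cv2,numpy as np
from scipy.spatial.transform import Rotation as Ro
def campose(name,pose=None):
    p=camera_params(name)
    if name!="wrist":
        R=np.array(p["R"]).T; return p,R,-R@np.array(p["t"])
    T=np.array(p["tool_from_camera"]); Rt=Ro.from_rotvec(pose[1]).as_matrix()
    return p,Rt@T[:3,:3],Rt@T[:3,3]+np.array(pose[0])
def ray(name,px,pose=None):
    p,R,c=campose(name,pose); K=np.array([[p["fx"],0,p["cx"]],[0,p["fy"],p["cy"]],[0,0,1]])
    u=cv2.undistortPoints(np.array(px,float).reshape(-1,1,2),K,np.array([p["k1"],0,0,0.]))[:,0]
    return c,np.c_[u,np.ones(len(u))]@R.T
def onz(name,px,z,pose=None):
    c,d=ray(name,px,pose); return c+d*((z-c[2])/d[:,2])[:,None]
def tool(yaw):
    "tool down, tool x axis at world angle yaw"
    c,s=np.cos(yaw),np.sin(yaw)
    return np.array([[c,s,0],[s,-c,0],[0,0,-1.]])
def rv(R): return Ro.from_matrix(R).as_rotvec()
def wshot(fn,scale=1):
    pose=(np.array(current_position()),np.array(current_tool_rot()))
    f=grab_frame("wrist")[:,:,::-1].copy(); cv2.imwrite(fn,f); np.save(fn+".npy",np.r_[pose]); return f,pose
E
python3 - <<'E'
from h import *
f=cv2.imread("pics/top0.png"); cv2.imwrite("pics/c.png",cv2.resize(f[140:250,140:340],None,fx=4,fy=4,interpolation=cv2.INTER_CUBIC))
for n,px,z in [("cover",(190,199),12),("grip",(188,199),48),("c1",(266,174),30),("c2",(264,192),30),("c3",(262,209),30),("backwall",(306,190),40),("eyep",(352,185),40),("pink",(365,218),90),("oil",(168,149),110),("red",(234,239),20)]:
    print(n,onz("top",[px],z).round(0))
print(Ro.from_rotvec(current_tool_rot()).as_matrix().round(2))
E
```

```text
cover [[500. 182.  12.]]
grip [[497. 182.  48.]]
c1 [[581. -62.  30.]]
c2 [[524. -56.  30.]]
c3 [[470. -50.  30.]]
backwall [[ 531. -189.   40.]]
eyep [[ 548. -336.   40.]]
pink [[ 442. -364.   90.]]
oil [[644. 238. 110.]]
red [[374.  37.  20.]]
[[-0.95  0.31 -0.  ]
 [ 0.31  0.95 -0.  ]
 [ 0.   -0.   -1.  ]]
```

View pics/c.png

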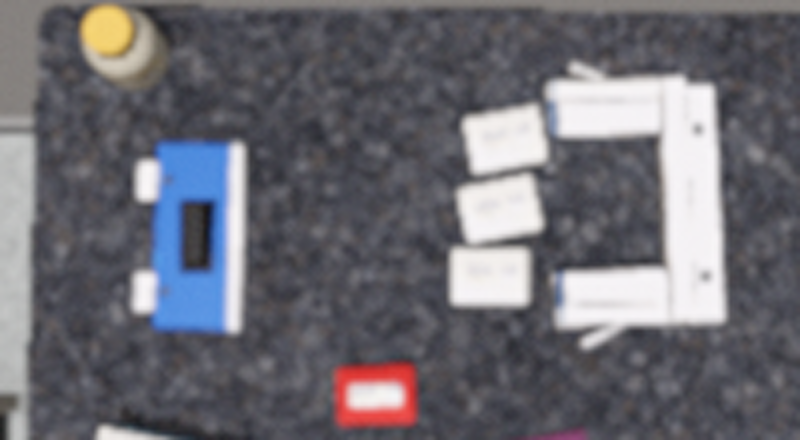

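The crop confirms the blue plate as the cover, with its tongues to the left, its bright edge on the right and a black grip at crop (197,235). Next are closer wrist views.

```bash
python3 - <<'E'
from h import *
o=rv(tool(np.pi))
move_to([450,150,260],o); wshot("pics/w_cover.png"); print(current_joint_pos())
move_to([470,-120,250],o); wshot("pics/w_bay.png"); print(current_joint_pos(),current_time_s())
for n in("cover","bay"):
    f=cv2.imread(f"pics/w_{n}.png"); cv2.imwrite(f"pics/w_{n}b.png",cv2.resize(f,(800,600)))
E
```

```text
[ 2.97904860e-01  1.62684727e-01  1.92524404e+00  1.41540016e-04
  1.05363475e+00 -1.27382928e+00]
[-2.72376887e-01  1.92016393e-01  1.91446902e+00  3.50826156e-04
  1.03518927e+00 -1.84460713e+00] 3.1167
```

View pics/w_bayb.png

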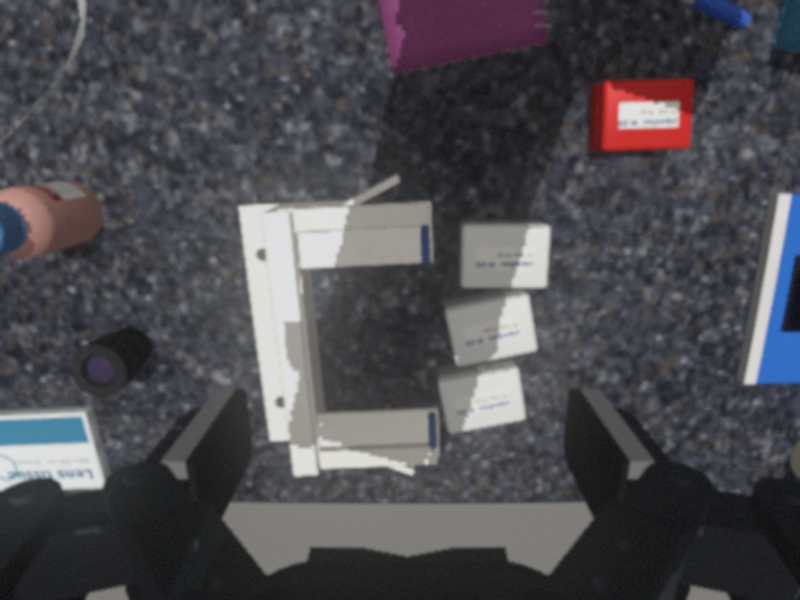

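View pics/w_coverb.png

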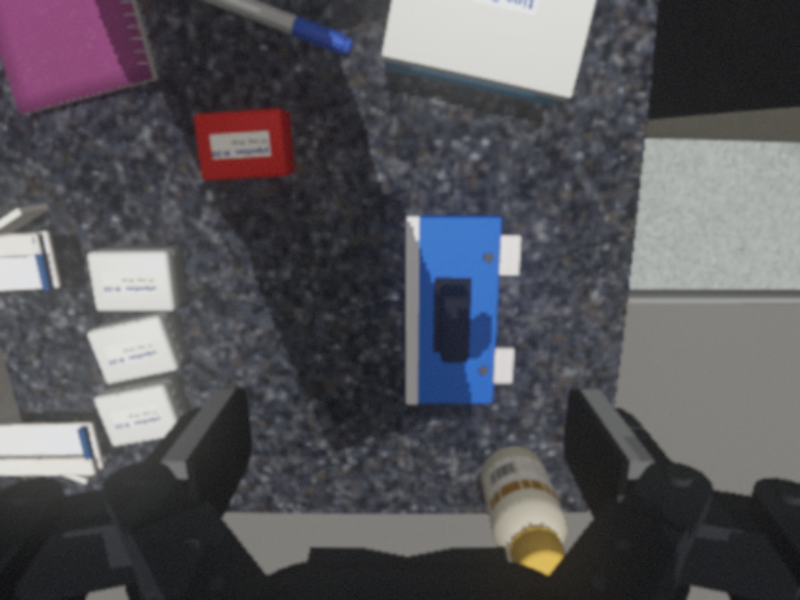

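```bash
cat >> h.py <<'E'
def blobs(f,kind,amin=15):
    h=cv2.cvtColor(f,cv2.COLOR_BGR2HSV)
    if kind=="blue": m=cv2.inRange(h,(100,110,50),(125,255,255))
    cs,_=cv2.findContours(m,cv2.RETR_EXTERNAL,cv2.CHAIN_APPROX_NONE)
    return [c[:,0].astype(float) for c in cs if cv2.contourArea(c)>amin]
def wrect(P):
    (cx,cy),(w,h),a=cv2.minAreaRect(P[:,:2].astype(np.float32)); a=np.radians(a)
    if w>h: w,h,a=h,w,a-np.pi/2
    return np.array([cx,cy]).round(1),round(w,1),round(h,1),round((a+np.pi/2)%np.pi-np.pi/2,4)  # angle of the SHORT axis
E
python3 - <<'E'
from h import *
for n in("cover","bay"):
    f=cv2.imread(f"pics/w_{n}.png"); pose=np.load(f"pics/w_{n}.png.npy")
    for c in blobs(f,"blue"):
        print(n,c.mean(0).round(),len(c),"z12",wrect(onz("wrist",c,12,pose)),"z46",wrect(onz("wrist",c,46,pose)))
    # bright white/grey low-sat regions
    h=cv2.cvtColor(f,cv2.COLOR_BGR2HSV); m=((h[:,:,1]<60)&(h[:,:,2]>95)).astype(np.uint8); m=cv2.morphologyEx(m,cv2.MORPH_OPEN,np.ones((3,3)))
    cs,_=cv2.findContours(m[:300],cv2.RETR_EXTERNAL,cv2.CHAIN_APPROX_NONE)
    for c in cs:
        if 800<cv2.contourArea(c)<20000: c=c[:,0].astype(float); print("  white",c.mean(0).round(),wrect(onz("wrist",c,30,pose)))
# lip corner pixels (bay pic, 800 scale): front edge of lip
pose=np.load("pics/w_bay.png.npy")
P=np.array([[298,212],[318,470],[265,212],[293,474]])*.64
print(onz("wrist",P,54,pose).round(1))
E
```

```text
Traceback (most recent call last):
  File "h.py", line 15, in onz
    c,d=ray(name,px,pose); return c+d*((z-c[2])/d[:,2])[:,None]
        ~~~^^^^^^^^^^^^^^
  File "h.py", line 11, in ray
    p,R,c=campose(name,pose); K=np.array([[p["fx"],0,p["cx"]],[0,p["fy"],p["cy"]],[0,0,1]])
          ~~~~~~~^^^^^^^^^^^
  File "h.py", line 8, in campose
    T=np.array(p["tool_from_camera"]); Rt=Ro.from_rotvec(pose[1]).as_matrix()
                                          ~~~~~~~~~~~~~~^^^^^^^^^
  File "scipy/spatial/transform/_rotation.pyx", line 1280, in scipy.spatial.transform._rotation.Rotation.from_rotvec
ValueError: Expected `rot_vec` to have shape (3,) or (N, 3), got ()
```

np.r_ concatenated the pose; reshape it.

```bash
sed -i 's/np.r_\[pose\]/np.array(pose)/' h.py; python3 - <<'E'
from h import *
for n in("cover","bay"):
    f=cv2.imread(f"pics/w_{n}.png"); pose=np.load(f"pics/w_{n}.png.npy").reshape(2,3); np.save(f"pics/w_{n}.png.npy",pose)
    for c in blobs(f,"blue"):
        print(n,c.mean(0).round(),len(c),"z12",wrect(onz("wrist",c,12,pose)),"z46",wrect(onz("wrist",c,46,pose)))
    h=cv2.cvtColor(f,cv2.COLOR_BGR2HSV); m=((h[:,:,1]<60)&(h[:,:,2]>95)).astype(np.uint8); m=cv2.morphologyEx(m,cv2.MORPH_OPEN,np.ones((3,3)))
    cs,_=cv2.findContours(m[:300],cv2.RETR_EXTERNAL,cv2.CHAIN_APPROX_NONE)
    for c in cs:
        if 800<cv2.contourArea(c)<20000: c=c[:,0].astype(float); print("  white",c.mean(0).round(),wrect(onz("wrist",c,30,pose)))
pose=np.load("pics/w_bay.png.npy")
P=np.array([[298,212],[318,470],[265,212],[293,474]])*.64
print(onz("wrist",P,54,pose).round(1))
E
```

```text
cover [ 27. 174.] 43 z12 (array([ 470.5, -129.7]), 3.2, 24.8, np.float64(-1.5412)) z46 (array([ 462.5, -105.2]), 2.9, 22.6, np.float64(-1.5412))
cover [293. 197.] 337 z12 (array([503.4, 190.1]), 60.5, 151.2, np.float64(-1.5653)) z46 (array([492.6, 186.7]), 55.2, 138.0, np.float64(-1.5653))
cover [206.  23.] 89 z12 (array([307.8,  93.7]), 13.9, 40.5, np.float64(-0.3859)) z46 (array([314. ,  98.7]), 12.7, 37.0, np.float64(-0.3859))
  white [ 23. 272.] (array([ 592.4, -133.9]), 90.0, 107.6, np.float64(1.3294))
  white [459. 240.] (array([557. , 394.5]), 149.3, 168.8, np.float64(-0.0115))
  white [ 83. 218.] (array([529.5, -59.5]), 81.3, 166.3, np.float64(1.4947))
  white [264. 197.] (array([497.1, 154.7]), 9.7, 144.9, np.float64(-1.5642))
  white [ 19. 160.] (array([ 448.9, -129. ]), 49.6, 65.5, np.float64(-1.5687))
  white [458. 138.] (array([426.1, 374.2]), 107.9, 137.0, np.float64(0.0028))
  white [313.  25.] (array([310.2, 201. ]), 62.0, 134.8, np.float64(-0.1333))
bay [ 26. 276.] 131 z12 (array([ 622.5, -422.9]), 20.7, 77.9, np.float64(0.0689)) z46 (array([ 602.5, -395.7]), 18.9, 7
[... 445 characters left out ...]
-1.3631))
bay [505.  17.] 87 z12 (array([317.9, 137.1]), 18.3, 35.0, np.float64(-1.4295)) z46 (array([325.2, 114.2]), 16.7, 31.9, np.float64(-1.4295))
bay [462.   7.] 80 z12 (array([309.2,  90.8]), 14.1, 42.1, np.float64(-0.3664)) z46 (array([317.3,  72. ]), 12.8, 38.3, np.float64(-0.3664))
  white [ 33. 279.] (array([ 617.9, -405.1]), 54.7, 93.7, np.float64(0.0379))
  white [318. 212.] (array([534.4, -53.7]), 78.9, 172.6, np.float64(1.5055))
  white [490. 184.] (array([498.6, 140.1]), 11.6, 145.1, np.float64(1.5694))
  white [216. 201.] (array([ 530.5, -166.1]), 139.4, 221.1, np.float64(-1.545))
[[ 440.2 -187.1   54. ]
 [ 626.5 -183.4   54. ]
 [ 440.1 -208.    54. ]
 [ 630.1 -201.9   54. ]]
```

```bash
cat >> h.py <<'E'
GZ=16.
BO=np.array([533.,-186.]); BA=-1.548   # bay origin, bay x heading
def cpose(p,psi,flip=0,tilt=0):
    """TCP pose holding the cover with its underside centre at p, x heading psi;
    tilt>0 raises its +x edge. flip: tool turned half round"""
    C=Ro.from_euler('z',psi).as_matrix()@Ro.from_euler('y',-tilt).as_matrix()
    T=C@tool(-np.pi/2+np.pi*flip)
    return np.array(p)+C@[0,0,GZ],rv(T)
def bay(x,y,z=0):
    c,s=np.cos(BA),np.sin(BA); return np.array([BO[0]+c*x-s*y,BO[1]+s*x+c*y,z])
E
python3 - <<'E'
from h import *
pose=np.load("pics/w_bay.png.npy")
print("cases",onz("wrist",np.array([[506,255],[491,328],[482,398]])*.64,30,pose).round(0))
P=np.array([[433,430],[425,244]])*.64; print("stops",onz("wrist",P,46,pose).round(1))
for z in(60,0):
  p,o=cpose([503.4,185.4,z],-1.565); print(p,o,ik(p,o))
command_gripper(0.65)
p,o=cpose([503.4,185.4,50],-1.565); move_to(p,o)
p,o=cpose([503.4,185.4,0],-1.565); line_to(p,o,rate=100)
command_gripper(0.0); print(current_width(),current_grasp_force(),current_contact_force(),current_position())
p,o=cpose([503.4,185.4,3],-1.565); line_to(p,o,rate=30)
p,o=cpose(bay(-230,0,3),BA); line_to(p,o,rate=120)
print(current_contact_force(),current_grasp_force(),current_width(),current_time_s())
f,_=wshot("pics/w2.png"); cv2.imwrite("pics/w2b.png",cv2.resize(f,(640,480)))
E
```

```text
cases [[472. -51.  30.]
 [525. -59.  30.]
 [580. -63.  30.]]
stops [[ 597.9  -99.8   46. ]
 [ 462.  -107.    46. ]]
[503.4 185.4  76. ] [ 0.00910484 -3.14157946 -0.        ] [ 3.30695462e-01  5.29269709e-01  1.91491866e+00 -4.44089210e-16
  6.97404281e-01 -1.24589719e+00]
[503.4 185.4  16. ] [ 0.00910484 -3.14157946 -0.        ] [ 3.30695462e-01  6.37396864e-01  1.92350636e+00 -4.44089210e-16
  5.80689426e-01 -1.24589719e+00]
0.22409882364957998 60.28443396091461 [-0.36770268 -0.45664933  6.01573158] [503.94315272 185.59207935  16.77662164]
[-0.09160107 -0.31186888 -2.2184593 ] 59.20269548892975 0.22846035982458637 7.5333
```

View pics/w2b.png

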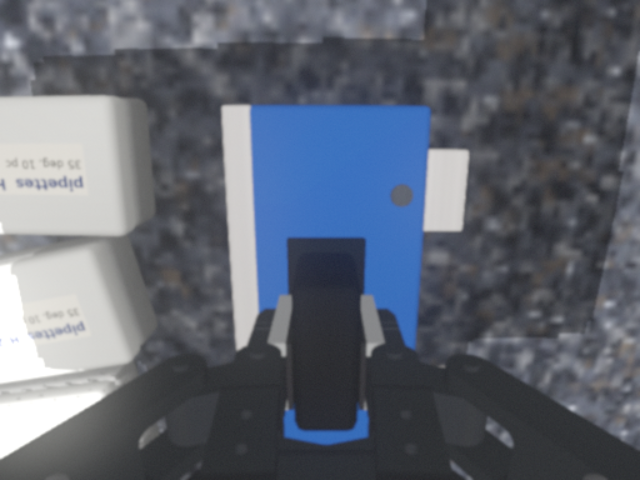

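The picture shows the cover held squarely at (340,270). The cases lie ahead of its bright edge, at the left. Now push.

```bash
sed -i 's/^BO=.*/BO=np.array([532.5,-187.5]); BA=-1.538/' h.py; python3 - <<'E'
from h import *
def go(x,r):
    p,o=cpose(bay(x,-3 if x<-170 else 0,3),BA); line_to(p,o,rate=r); return np.array(current_contact_force()).round(1)
print(go(-200,60)); print(go(-150,35)); print(current_time_s())
f,_=wshot("pics/w3.png"); g=grab_frame("top")[:,:,::-1]
a=cv2.resize(f,(400,300)); b=cv2.resize(g[140:260,220:340],(300,300),interpolation=cv2.INTER_CUBIC); cv2.imwrite("pics/w3b.png",np.hstack([a,b]))
f0=go(-115,40)
print(f0)
x=-115
while x>-300:
    x+=1.5; F=go(x,30)
    if x>-103: print(x,F)
    if F[1]>8 or x>=-91: break
print(current_time_s(),current_position(),current_grasp_force())
g=grab_frame("top")[:,:,::-1];f,_=wshot("pics/w4.png"); s=grab_frame("scene")[:,:,::-1]
a=cv2.resize(f,(400,300)); b=cv2.resize(g[140:260,220:340],(300,300),interpolation=cv2.INTER_CUBIC)
cv2.imwrite("pics/w34.png",np.vstack([cv2.imread("pics/w3b.png"),np.hstack([a,b])]))
E
```

```text
[ 0.1 -0.1 -2.7]
[-0.4  0.2 -2.6]
9.85
[ 0.7  0.7 -2.4]
-101.5 [ 0.5  0.2 -2.5]
-100.0 [-0.9  0.7 -2.6]
-98.5 [ 0.5 -0.  -3.2]
-97.0 [ 0.2  0.4 -2.1]
-95.5 [-0.5  0.2 -2.1]
-94.0 [-1.3  5.1  0.1]
-92.5 [-1.5 11.3  2.6]
14.725 [528.55453189 -93.53920471  19.03264457] 60.146484375
```

View pics/w34.png

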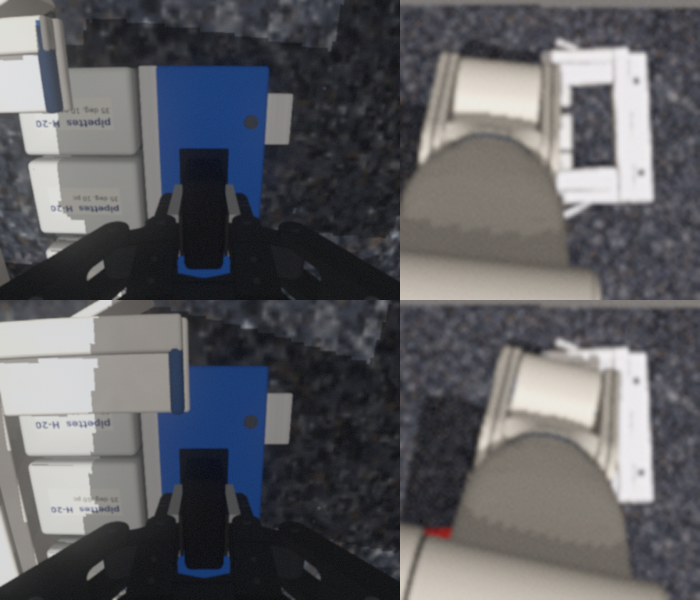

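```bash
python3 - <<'E'
from h import *
def go(x,r,z=3.):
    p,o=cpose(bay(x,0,z),BA); line_to(p,o,rate=r); return np.array(current_contact_force()).round(1)
print(go(-91,20)); hold(0.25); print(np.array(current_contact_force()).round(1))
go(-110,60); go(-200,120); 
for z in (1.5,0.8,0.4,0,-.4):
    F=go(-200,20,z); print(z,F)
    if F[2]>1: break
command_gripper(0.65); hold(0.3); print("rel",current_grasp_force(),current_position())
p,o=cpose(bay(-200,0,80),BA); line_to(p,o,rate=200)
move_to([480,-90,235],rv(tool(np.pi))); hold(.2); f,_=wshot("pics/w5.png")
move_to([580,-90,235],rv(tool(0))); hold(.2); g,_=wshot("pics/w6.png")
print(current_joint_pos(),current_time_s())
cv2.imwrite("pics/w5b.png",cv2.resize(f,(800,600)));cv2.imwrite("pics/w6b.png",cv2.resize(g,(800,600)))
E
```

```text
[-2.5 18.7  5.2]
[-2.9 18.4  5.2]
1.5 [ 0.5 -0.8 -2.9]
0.8 [ 0.7  0.3 -2.4]
0.4 [-2.5 -2.4  4.5]
rel 0.0 [525.98616738  12.40027864  16.40386604]
[-1.74243466e-01  3.63386980e-01  1.71316279e+00  2.99104748e-05
  1.06500712e+00  1.39648475e+00] 22.7
```

View pics/w5b.png

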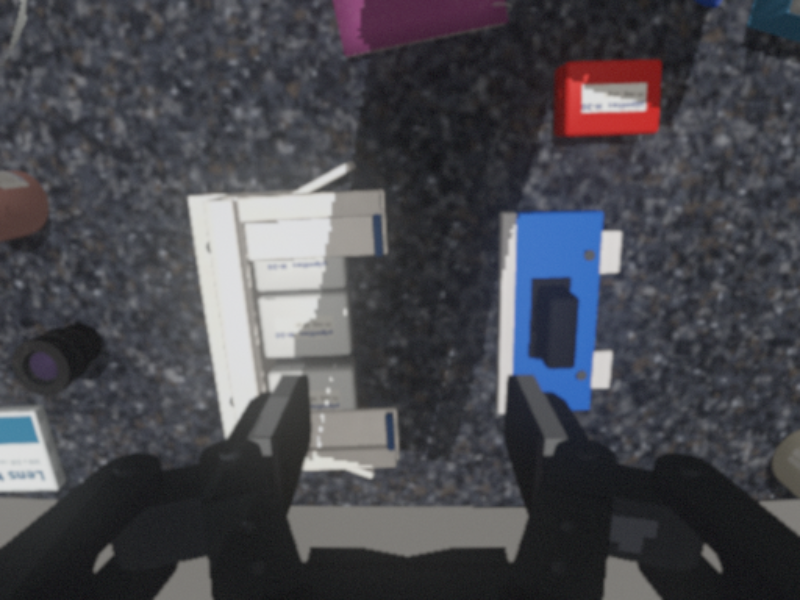

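View pics/w6b.png

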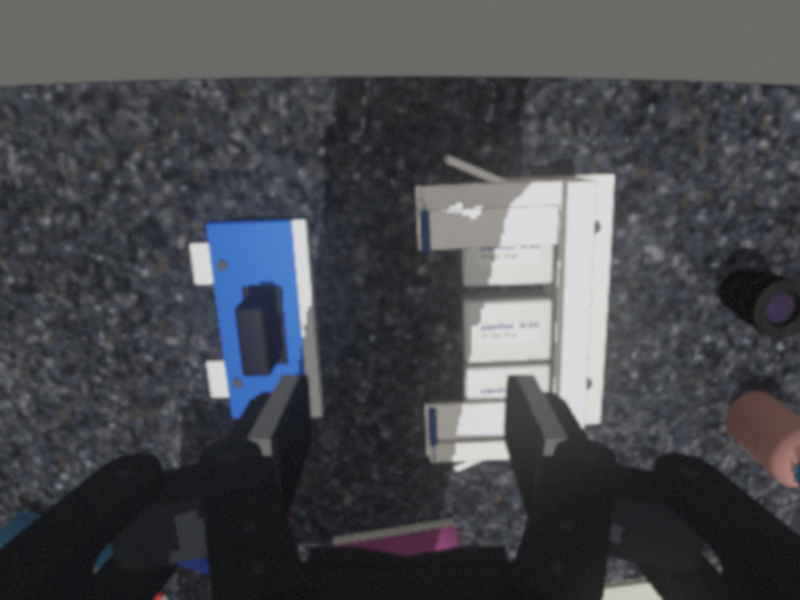

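Both views show three cases in a straight row against the back wall. The cover lies flat at (555,310) in the first and (265,315) in the second, and the stops are at (379,235)/(390,430) and (425,230)/(433,425).

```bash
python3 - <<'E'
from h import *
lip={"w5":[[237,205],[262,385],[208,203],[232,420]],"w6":[[566,183],[557,372],[596,185],[587,415]]}
for n in("w5","w6"):
    f=cv2.imread(f"pics/{n}.png"); pose=np.load(f"pics/{n}.png.npy")
    h=cv2.cvtColor(f,cv2.COLOR_BGR2HSV); m=cv2.inRange(h,(100,90,25),(125,255,255))
    cs,_=cv2.findContours(m,cv2.RETR_EXTERNAL,cv2.CHAIN_APPROX_NONE)
    for c in cs:
        if cv2.contourArea(c)<25: continue
        c=c[:,0].astype(float); u=c.mean(0)/.64
        if 150<u[1]<480 and 200<u[0]<620: print(n,u.round(), "z46",wrect(onz("wrist",c,46,pose)),"z12",wrect(onz("wrist",c,12,pose)))
    L=onz("wrist",np.array(lip[n])*.64,54,pose)[:,:2]; 
    for k in(0,2):
        d=L[k+1]-L[k]; print("  lip",L[k].round(1),L[k+1].round(1),"ang",(d[1]/d[0]).round(4),"at X=530:",(L[k]+d*(530-L[k][0])/d[0]).round(1))
E
```

```text
w5 [390. 431.] z46 (array([ 596.7, -101.1]), 3.0, 25.6, np.float64(-1.5147)) z12 (array([ 616.1, -102.3]), 3.3, 28.2, np.float64(-1.5146))
w5 [377. 235.] z46 (array([ 461.8, -107.5]), 2.9, 24.3, np.float64(1.5592)) z12 (array([ 467.2, -109.4]), 3.2, 26.8, np.float64(1.5592))
w5 [558. 302.] z46 (array([514.3,   6.8]), 55.3, 138.8, np.float64(-1.5417)) z12 (array([525.1,  16.8]), 61.0, 153.2, np.float64(-1.5417))
  lip [ 442.1 -190.7] [ 559.  -184.2] ang 0.056 at X=530: [ 530.  -185.8]
  lip [ 440.8 -208.2] [ 584.9 -206.6] ang 0.0111 at X=530: [ 530.  -207.2]
w6 [432. 426.] z46 (array([ 464.7, -106.9]), 2.5, 25.5, np.float64(-1.5029)) z12 (array([ 445.5, -108.7]), 2.7, 28.2, np.float64(-1.5029))
w6 [254. 308.] z46 (array([539.3,   7.5]), 55.5, 138.2, np.float64(-1.5431)) z12 (array([527.8,  17.5]), 61.2, 152.4, np.float64(-1.5431))
w6 [424. 231.] z46 (array([ 599.8, -100.3]), 2.9, 24.3, np.float64(-1.5608)) z12 (array([ 594.6, -101.4]), 3.2, 26.8, np.float64(-1.5608))
  lip [ 629.8 -184. ] [ 508.5 -188. ] ang 0.0327 at X=530: [ 530.  -187.3]
  lip [ 628.8 -202.2] [ 476.8 -211.2] ang 0.0591 at X=530: [ 530. -208.]
```

```bash
sed -i 's/^BO=.*/BO=np.array([534.7,-188.2]); BA=-1.523/; s/^GZ=.*/GZ=16.5/' h.py; cat >> h.py <<'E'
def hook(xt,zt,th):
    "TCP pose with the underside of the tongue tips at bay (xt,0,zt), cover tilted th"
    psi=BA+np.pi
    C=Ro.from_euler('z',psi).as_matrix()@Ro.from_euler('y',-th).as_matrix()
    return cpose(bay(xt,0,zt)-C@[-51,0,0],psi,1,th)
E
python3 - <<'E'
from h import *
T=.22
for a in [(-25,80,T),(8,40.2,T),(8,38.3,0),(8,120,0)]: print(np.round(ik(*hook(*a)),2))
c=[526.3,12.4]; psi=-1.539
p,o=cpose([*c,60],psi,1); move_to(p,o)
p,o=cpose([*c,0],psi,1); line_to(p,o,rate=100)
command_gripper(0.0); print(current_width(),current_grasp_force())
p,o=cpose([*c,110],psi,1); line_to(p,o,rate=150)
p,o=hook(-120,110,0); move_to(p,o); print(np.round(current_joint_pos(),2))
p,o=hook(-22,80,T); move_to(p,o); hold(.3)
b=np.array(current_contact_force()); print(b,current_time_s())
for a in [(-22,60,T),(-22,40.2,T),(-8,40.2,T)]:
    p,o=hook(*a); line_to(p,o,rate=60); print(a,(np.array(current_contact_force())-b).round(1))
f,_=wshot("pics/w7.png"); s=grab_frame("scene")[:,:,::-1]
cv2.imwrite("pics/w7b.png",np.hstack([cv2.resize(f,(400,300)),cv2.resize(s[140:290,200:400],(400,300),interpolation=cv2.INTER_CUBIC)]))
E
```

```text
[-0.35  0.52  1.84  0.26  0.88 -2.15]
[-0.4   0.6   1.83  0.27  0.83 -2.21]
[-0.29  0.58  1.88 -0.    0.67 -1.91]
[-0.29  0.45  1.86 -0.    0.84 -1.91]
0.22066652261402764 60.277050733566284
[-0.06  0.43  1.92 -0.    0.79 -1.67]
[ 0.80197688  1.40718818 -3.62254288] 29.0917
(-22, 60, 0.22) [-0.6 -1.8  1.2]
(-22, 40.2, 0.22) [-1.6 -1.3  1.2]
(-8, 40.2, 0.22) [-0.6 -1.2  1.3]
```

View pics/w7b.png

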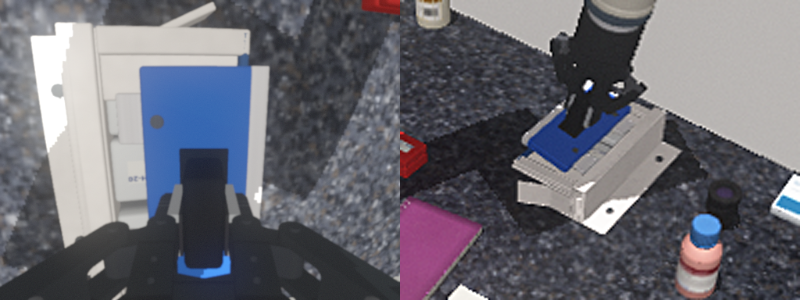

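The cover sits tilted between the rims, with its tongue at (122,120) just short of the lip at (95,120). Slide it in and swing down.

```bash
python3 - <<'E'
from h import *
T=.22; b=np.array(current_contact_force())
def go(a,r):
    p,o=hook(*a); line_to(p,o,rate=r); F=(np.array(current_contact_force())-b).round(1); print(a,F); return F
for x in(-3,0,2,4,6,8):
    if abs(go((x,40.2,T),30)).max()>8: break
hold(.15)
for k in range(1,9):
    th=T*(1-k/8); F=go((min(x,8),40.2-1.7*k/8,round(th,4)),20)
    if abs(F).max()>25: print("stop");break
print(current_position(),current_time_s())
f,_=wshot("pics/w8.png"); s=grab_frame("scene")[:,:,::-1]
cv2.imwrite("pics/w8b.png",np.hstack([cv2.resize(f,(400,300)),cv2.resize(s[140:290,200:400],(400,300),interpolation=cv2.INTER_CUBIC)]))
E
```

```text
(-3, 40.2, 0.22) [-0.1 -0.7 -0.3]
(0, 40.2, 0.22) [-0.8 -0.7 -0.2]
(2, 40.2, 0.22) [-0.7 -0.8  0.3]
(4, 40.2, 0.22) [-1.1 -0.8  0. ]
(6, 40.2, 0.22) [-0.3 -1.6 -0.3]
(8, 40.2, 0.22) [-0.1 -1.   0.3]
(8, 39.987500000000004, 0.1925) [ 0.2 -1.3  0.5]
(8, 39.775000000000006, 0.165) [ 0.2 -1.7 -0.1]
(8, 39.5625, 0.1375) [ 0.4 -0.6 -0.9]
(8, 39.35, 0.11) [-0.4 -0.2  0.3]
(8, 39.1375, 0.0825) [-0.8 -1.7 -0.5]
(8, 38.925000000000004, 0.055) [ 0.2 -0.4  0.7]
(8, 38.712500000000006, 0.0275) [ 0.1 -0.4  0.1]
(8, 38.5, 0.0) [-0.  -0.3  3.4]
[ 532.93303586 -145.15826004   55.2647525 ] 34.2583
```

```bash
python3 - <<'E'
from h import *
p,o=hook(8,38.1,0); line_to(p,o,rate=20); print(current_contact_force())
command_gripper(0.45); hold(.3)
p,o=hook(8,140,0); line_to(p,o,rate=80)
move_to([480,-110,260],rv(tool(np.pi))); hold(.2)
f,pose=wshot("pics/w9.png"); cv2.imwrite("pics/w9b.png",cv2.resize(f,(800,600)))
for c in blobs(f,"blue",8): print((c.mean(0)/.64).round(),"z50",wrect(onz("wrist",c,50,pose)))
print("expected",bay(-43,0,50),BA+np.pi,"t",current_time_s())
E
```

```text
[-1.44096502  1.90459702  5.49379939]
[419. 413.] z50 (array([ 595.9, -100.7]), 2.0, 24.0, np.float64(-1.5085))
[319. 266.] z50 (array([ 493.2, -166.1]), 23.6, 65.8, np.float64(1.5635))
[372. 328.] z50 (array([ 531.9, -137.1]), 38.8, 147.3, np.float64(1.5643))
[411. 230.] z50 (array([ 462.6, -107.1]), 2.1, 22.6, np.float64(-1.568))
[779.  21.] z50 (array([328.6, 123. ]), 25.7, 31.2, np.float64(-0.1433))
[711.   5.] z50 (array([324.1,  75.4]), 8.1, 29.2, np.float64(0.0473))
expected [ 532.64554039 -145.24910716   50.        ] 1.6185926535897932 t 37.4667
```

View pics/w9b.png

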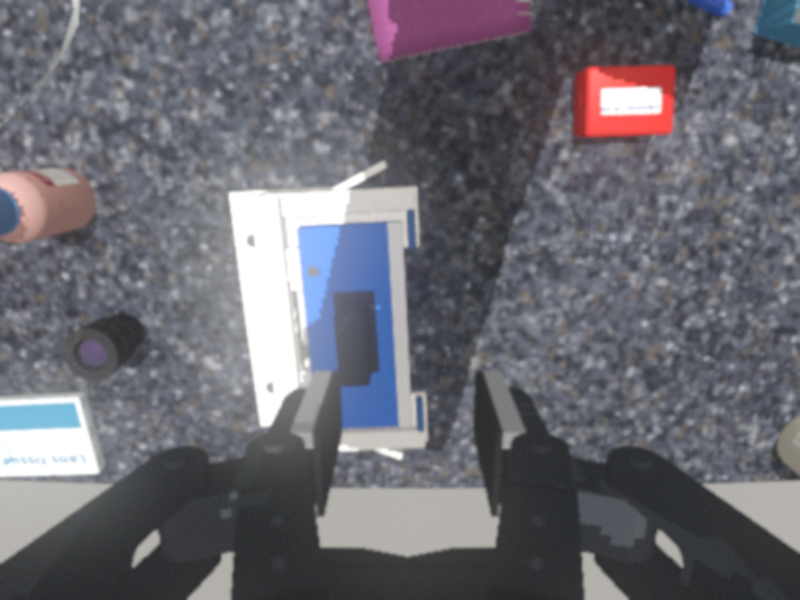

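The cover (355,325) lies flat in the bay behind both stops, at (411,228) and (420,412). Its tongues are under the lip, it is centred between the rims, and the hand is clear. Handing in.

```bash
python3 -c "
from cell import *
print(close_job())"
```

```text
the job is handed in; nothing more can be done
None
```

The job is handed in at about 37 s of the 66 s: the three cases were home in one row before covering, the cover is let go flat on the arms with its tongues under the lip, and the bottles and eyepiece were never approached; no verdict was returned.

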